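# Pulse-test the donated grinder

## Task

Test-run the donated grinder on pulse: pick up its clear lid by the black finger bar, set it fully down into the grinder's collar with its two lugs in the two notches, then twist it clockwise (seen from above) against the spring, about halfway to the lock, so that the orange marks on the lid stand within the green pulse band of the collar. Never let it click over into the lock, and finish while still gripping the lid there, because the spring turns it back as soon as it is let go. Leave the two cans and the pasta carton where they are.

Things in the scene. Friction and masses are not known exactly. Their poses are not given: they have to be found in the camera images.
- grinder: White cordless blade grinder, fixed firmly to the counter: 104 mm across its grey collar, 112 mm at the foot, collar top at 118 mm. Origin: centre of its underside, z up. Inside the collar a black lip (bore 79 mm, 6 mm thick) has two 19 mm wide notches, at the grinder's +x and -x. Both halves are alike: the lid fits either way round.
- grinder_seat (a point): On the grinder's axis, 105.5 mm above the counter, axes as the grinder's: the lid's origin lies here when the lid is fully home. Rim marks on the collar: a white dash at each notch (0 rad); clockwise from it, as seen from above, a green pulse band from 0.43 to 0.75 rad and a red lock dash at 1.04 rad.
- lid: The lid, about 150 g, at first upright on the counter. Origin: centre of its underside, z up. Plug 75 mm wide, 12.5 mm deep; at its foot two orange lugs (10 mm wide, 5 mm thick) at the lid's +x and -x, out to 44 mm. Black flange 92 mm wide with orange marks above the lugs, then a clear hood up to 40.5 mm. Goes in with its x axis parallel to the grinder's within about 0.1 rad; 2 mm side play.
- lid_bar (a point): Centre of the lid's black finger bar, 56.5 mm above the lid's origin, axes as the lid's. The bar is 62 mm long (x), 24 mm wide (y) and 32 mm high, standing on the hood; grip it across its width.
- pulse_ring (a joint): Sprung ring in the collar, pushed by the lugs: rad, 0 at rest, grows clockwise from above. With the lid home the first 0.30 rad of twist from the notches is free, then this is twist minus 0.30. Spring: 0.08 N m plus 0.3 N m/rad. Pulse (green band): 0.13 to 0.45. The lock detent is felt from about 0.46, yields at some 0.6 N m in all and clicks over beyond 0.6.
- fish_can: Flat green fish can, 84 mm diameter, 36 mm high, loose. Origin: centre of its underside. Bystander.
- fruit_can: Yellow fruit can, 74 mm diameter, 100 mm high, loose. Origin: centre of its underside. Bystander.
- pasta_carton: Blue pasta carton lying flat, 90 x 170 x 36 mm (x, y, z), loose. Origin: centre of its underside. Bystander.
There are look-alikes about, which are no part of the job. What is shaped like the lid but pink is not meant.

How it is judged:
On the way, in this order (a step that is already met when the one before it is completed fails the run):
1. the lid is fully home in the collar, not yet twisted against the spring (horizontal distance between lid and grinder_seat below 0.004 m and z of lid in the frame of grinder_seat between -0.003 and 0.003 m and value of joint pulse_ring below 0.05 rad), for 0.1 s.
2. the lid is twisted into the pulse band (value of joint pulse_ring between 0.13 and 0.45 rad), for 0.2 s.
At the end, for the whole second after the job is handed in: The lid is home in the collar (origin within 4 mm sideways and 3 mm in height of grinder_seat, upright within 0.06 rad), twisted so that the pulse ring stands still between 0.13 and 0.45 rad, and the fingers still grip it (more than 1 N); the cans and the carton lie within 20 mm of where they were (all of step 2 and velocity of joint pulse_ring between -0.15 and 0.15 rad/s and horizontal distance between lid and grinder_seat below 0.004 m and z of lid in the frame of grinder_seat between -0.003 and 0.003 m and angle between lid's own z axis and vertical below 0.06 rad and contact force between the fingers and lid above 1 N and distance of each of fish_can, fruit_can, pasta_carton from where it was at the start of the episode below 0.02 m); the arm keeps its last pose, push and grip.
It fails at once if the lid clicks over into the lock (pulse ring past 0.6 rad) (value of joint pulse_ring above 0.6 rad).
It fails at once if a can or the carton is shoved more than 20 mm or knocked over (distance of any of fish_can, fruit_can, pasta_carton from where it was at the start of the episode above 0.02 m or angle between any of fish_can, fruit_can's own z axis and vertical above 0.3 rad).
It also fails if it takes over 48 s, if anything falls off the work surface, if the arm or the gripper's body presses on something with over 40 N, if the wrist force passes 120 N, or if a joint passes its speed limit or range.

## Robot

A 6-joint arm with a two-finger parallel gripper is mounted at the origin on the work surface. World frame = base frame: x ahead of the robot, y to its left, z up, the work surface at z = 0. Lengths are in m, angles in rad, forces in N, time in s.
With the tool pointing down it reaches from about 0.425 to 0.95 m from the base axis. Payload 3.5 kg.
Tool frame: the origin (TCP) lies between the finger pads; the fingertips stand 25 mm ahead of it and the grasp point (between the pads) lies 6 mm ahead of it (ctrl.finger_overhang is the distance from the TCP to the fingertips, in m); x points along the fingers, y is the direction in which the jaws open and shut, and the axes are right-handed (so a half turn about x gives the same grasp; the last joint's range is limited). The gripper opens to 85 mm and grips with 20 to 120 N. Pads are 22 mm wide; open, the fingers measure 114 mm over their backs; the gripper's body (76 mm by 85 mm) begins 54 mm behind the grasp point. The pads swing forward as they close: fully open they stand 13 mm farther back than shut.
Start: joints at [-1.394, 0.286, 1.577, -0, 1.279, -0.15], TCP at [0.217, -0.639, 0.224] pointing down, gripper open.
Joint ranges: [-2.77, 2.77], [-0.9, 2.22], [0.21, 2.48], [-1.53, 4.67], [0.24, 2.81], [-2.84, 2.84]. Speed limits (rad/s): [2.79, 2.79, 3.14, 3.14, 3.14, 3.14].

## Interface

Orientations are given as a unit quaternion [x, y, z, w].
In Python, from plant import ctrl gives the robot as it stands.
- The arm moves only by the tool play_rows, never from a script. Its argument "targets" is a list of rows, each an object with "delta_pos": the shift along the world's x, y, z normalised to -1 to 1, where 1 is 1000 mm, a list of three; "delta_rot": the turn, a rotation vector about the world's x, y, z normalised to -1 to 1, where 1 is pi rad, a list of three; "claw": the finger opening in mm, from 0 to 85.4. In form: [{"delta_pos": [tx, ty, tz], "delta_rot": [wx, wy, wz], "claw": claw}, ...]. A call has 1 to 20 rows; each row is the pose to reach, as a shift and turn from the pose measured when the call began, turning the shorter way round; what a row does not reach only later rows make up. A row lasts 1/12 s, in which the tool goes at most 41.7 mm and 7.16 degrees, less where a joint would pass 70% of its speed; a pose out of reach is approached as far as the arm can. A call with a number of a shift or a turn outside -1 to 1 is refused whole. A call with a gripper value outside its range is refused whole. The fingers move at their own pace and stop on an object; "newtons" is the grip in N (left out, the last holds). Time passes only in rows, so rows that repeat a pose let the fingers close. It gives the time, the measured TCP pose, the force and the opening at its end, in the units of the state.
- ctrl.get_state(): the state, without advancing time (a new reading comes with each control period).
- ctrl.read_camera(name): name is "scene" or "top" or "wrist"; returns the picture (480x640x3 uint8, blue, green, red); there is no depth.
- ctrl.calibration(name): a dict with "fx", "fy", "cx", "cy" (pixels), "k1" (the pictures are not rectified: a ray, as slopes to the right and down, at radius r is drawn at 1 + k1 r^2 times it, then the intrinsics apply), "camera_from_world" (4x4, takes a point from world to camera coordinates). Camera axes: x right, y down, z forward; pixel columns grow to the right and rows downward; lengths in m; the calibration is good to about 2 mm. A picture is of the moment at which its call begins: read the wrist's pose just before it. calibration takes no time and is no camera call; for the wrist camera it gives the pose at the moment of the call.
- ctrl.sign_off(): hands the job in, once; it reports no verdict.
The state is a dict: "time": time; "qpos": joint angles; "dq": joint speeds; "joint_efforts": joint torques, N m; "eef_pos": TCP position; "tcp_rot": TCP orientation; "contact_force": force on the tool from outside, world axes, zero at the start; "wrist_torque": the same for the moment, N m; "opening": opening from 0.0 (shut) to 1.0 (fully open).
Only numpy, scipy, OpenCV 4.12 (cv2) and the standard library are available. Lean on these libraries where they do the work, as an engineer would, in place of code of your own. Each camera call takes 0.05 s, during which the arm holds its last target. There are 200 camera calls.

## Working session

There is one attempt and no reset: what is moved stays moved. The work goes in short steps, Python scripts to look and compute and a tool call to move; the robot and the scene stay as the last step left them, time stands still between calls to the robot, and variables do not carry over. Pictures are saved under pics/ and viewed, about 8 in all and at most 12, crops included, and the job is handed in when it is done.

Besides the shell and the picture viewer there is one more tool, called after "Request:" in YAML: its name, and indented under it one key for each argument. play_rows: Moves the arm, as the interface text tells. Its arguments: {"type":"object","properties":{"targets":{"type":"array"},"newtons":{"type":"number"}},"required":["targets"]}

```bash
ls; mkdir -p pics
cat > h.py <<'E'
import numpy as np, cv2
from plant import ctrl
def ray(c,u,v):
    xd=np.array([(u-c["cx"])/c["fx"],(v-c["cy"])/c["fy"]]); x=xd.copy()
    for _ in range(20): x=xd/(1+c["k1"]*(x@x))
    T=np.array(c["camera_from_world"]); R=T[:3,:3]
    return -R.T@T[:3,3], R.T@np.array([x[0],x[1],1.])
def onz(c,u,v,z):
    o,d=ray(c,u,v); return o+d*(z-o[2])/d[2]
def proj(c,p):
    T=np.array(c["camera_from_world"]); q=T[:3,:3]@np.asarray(p)+T[:3,3]; x=q[:2]/q[2]; s=1+c["k1"]*(x@x)
    return x[0]*s*c["fx"]+c["cx"], x[1]*s*c["fy"]+c["cy"]
E
python3 - <<'E'
from h import *
for n in ["top","scene"]:
    cv2.imwrite(f"pics/{n}0.png",ctrl.read_camera(n)); c=ctrl.calibration(n); print(n,c)
print(ctrl.get_state())
E
```

```text
pics
top {'fx': 481.11146830091695, 'fy': 481.11146830091695, 'cx': 314.2171317921989, 'cy': 239.82148411586542, 'k1': -0.014203606507248149, 'camera_from_world': array([[-1.26154596e-03, -9.99979813e-01,  6.22756040e-03,
         4.29800209e-02],
       [-9.80099412e-01,  2.24340134e-07, -1.98507286e-01,
         5.73430377e-01],
       [ 1.98503277e-01, -6.35405435e-03, -9.80079627e-01,
         9.35288297e-01],
       [ 0.00000000e+00,  0.00000000e+00,  0.00000000e+00,
         1.00000000e+00]])}
scene {'fx': 449.4475514494078, 'fy': 449.4475514494078, 'cx': 317.83326519453453, 'cy': 237.451191187068, 'k1': -0.11692096570488272, 'camera_from_world': array([[-1.24509367e-02,  9.99832967e-01, -1.33795763e-02,
        -2.83093481e-02],
       [ 7.67675451e-01,  9.84301046e-04, -6.40838071e-01,
        -3.79324687e-01],
       [-6.40717860e-01, -1.82502065e-02, -7.67559479e-01,
         1.50168729e+00],
       [ 0.00000000e+00,  0.00000000e+00,  0.00000000e+00,
         1.00000000e+00]])}
{'time': 0.1, 'qpos': array([-1.39400370e+00,  2.87111445e-01,  1.57805207e+00,  1.98625274e-05,
        1.27858612e+00, -1.49992641e-01]), 'dq': array([ 1.86542090e-03, -2.33285012e-03, -1.52185756e-03, -6.34843303e-06,
       -1.58077798e-03,  1.48595490e-03]), 'joint_efforts': array([ 1.21119014e-03, -4.07291865e+01, -2.93697596e+01, -1.19736633e-04,
        3.41258099e-03, -1.18185994e-05]), 'eef_pos': array([ 0.21660318, -0.638654  ,  0.22255097]), 'tcp_rot': array([-0.69768532, -0.11578321,  0.69769231, -0.11425795]), 'contact_force': array([-0.2975501 , -0.49971048, -0.34858344]), 'wrist_torque': array([-0.00545057, -0.0315926 ,  0.01050954]), 'opening': 1.005104717695334}
```

View pics/top0.png

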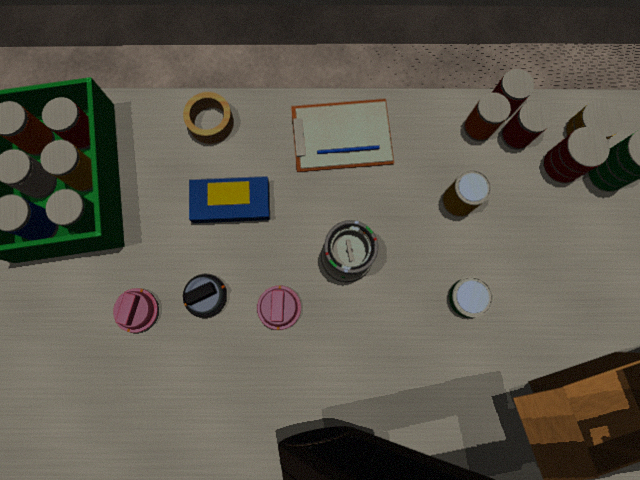

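View pics/scene0.png

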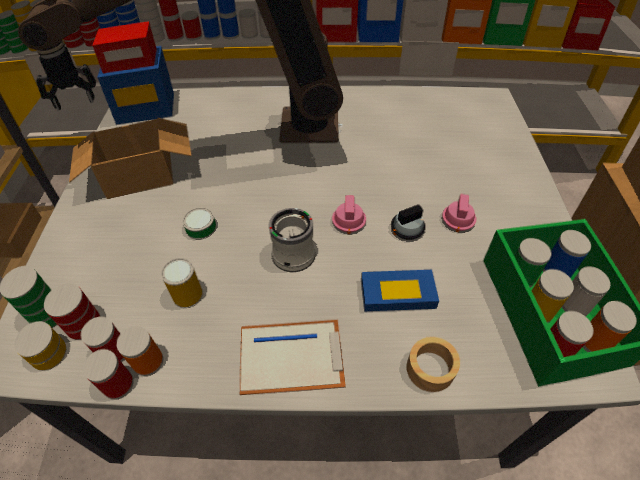

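The top view shows the lid at (204,296) with its bar tilted slightly, pink look-alikes either side, and the grinder at (350,250). Next I'll zoom in on both.

Run:
```python
from h import *
im=cv2.imread("pics/top0.png"); c=ctrl.calibration("top")
a=cv2.resize(im[266:326,174:234],(480,480),interpolation=cv2.INTER_CUBIC)
b=cv2.resize(im[215:285,315:385],(480,480),interpolation=cv2.INTER_CUBIC)
cv2.imwrite("pics/z0.png",np.clip(np.hstack([a,b])*1.6,0,255).astype(np.uint8)[:, :][:480])
im2=cv2.resize(np.hstack([a,b]),(800,400)); cv2.imwrite("pics/z0.png",np.clip(im2*1.5,0,255).astype(np.uint8))
for n,u,v,z in [("bar",202,294,.0725),("lidflange",205,297,.013),("grind",350,246,.118)]: print(n,onz(c,u,v,z))
g=cv2.cvtColor(im,cv2.COLOR_BGR2GRAY)
m=(g<35).astype(np.uint8); m[:, :174]=0;m[:,234:]=0;m[:266]=0;m[326:]=0
n,l,s,ce=cv2.connectedComponentsWithStats(m)
for i in range(1,n):
    if s[i,4]>60: print(s[i],ce[i],cv2.minAreaRect(np.argwhere(l==i)[:,::-1].astype(np.float32)))
```

```text
bar [0.46067374 0.26558237 0.0725    ]
lidflange [0.45960505 0.27244686 0.013     ]
grind [ 0.54900344 -0.0260625   0.118     ]
[183 274  43  44 833] [204.48619448 296.07082833] ((204.0, 295.5), (43.0, 42.0), 90.0)
```

View pics/z0.png

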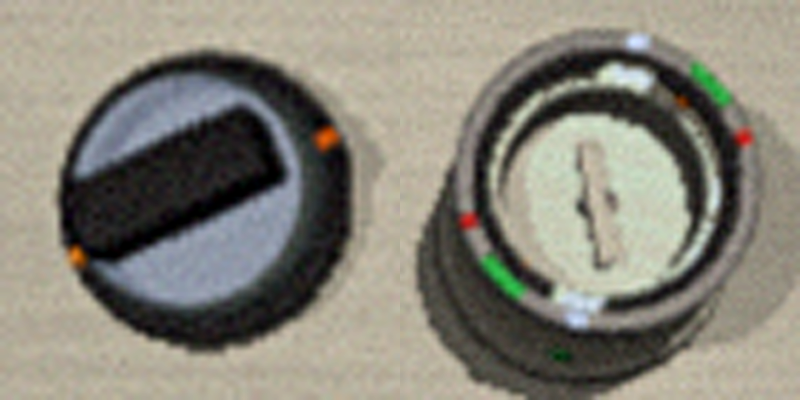

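Run:
```python
from h import *
from scipy.spatial.transform import Rotation as R
im=cv2.imread("pics/top0.png"); c=ctrl.calibration("top")
hsv=cv2.cvtColor(im,cv2.COLOR_BGR2HSV)
def cents(mask,box,z,minA=3):
    x0,y0,x1,y1=box; m=np.zeros_like(mask); m[y0:y1,x0:x1]=mask[y0:y1,x0:x1]
    n,l,s,ce=cv2.connectedComponentsWithStats(m); 
    return [(s[i,4],ce[i].round(1),onz(c,*ce[i],z).round(4)) for i in range(1,n) if s[i,4]>=minA]
H,S,V=cv2.split(hsv); u=lambda m:m.astype(np.uint8)
o=cents(u((H>5)&(H<22)&(S>150)&(V>90)),(174,266,234,326),.015); print("orange",o)
r=cents(u(((H<6)|(H>172))&(S>140)&(V>80)),(315,215,385,285),.118); print("red",r)
g=cents(u((H>45)&(H<80)&(S>110)),(315,215,385,285),.118); print("green",g)
for n,s in [("lid",o),("red",r),("green",g)]:
    p=s[0][2];q=s[1][2];d=p-q;print(n,(p+q)/2,np.linalg.norm(d),np.degrees(np.arctan2(d[1],d[0]))%180)
w=[onz(c,315+(638-400)/5.714,215+42/5.714,.118),onz(c,315+(576-400)/5.714,215+320/5.714,.118)]
d=w[0]-w[1];print("white",(w[0]+w[1])/2,np.linalg.norm(d),np.degrees(np.arctan2(d[1],d[0])))
print(R.from_quat(ctrl.get_state()["tcp_rot"]).as_matrix().round(3))
```

```text
orange [(np.int32(6), array([222.8, 286.2]), array([0.4822, 0.2354, 0.015 ])), (np.int32(3), array([185., 304.]), array([0.4448, 0.3133, 0.015 ]))]
red [(np.int32(5), array([374.8, 238.6]), array([ 0.5636, -0.0744,  0.118 ])), (np.int32(5), array([326.6, 253.2]), array([0.5349, 0.0192, 0.118 ]))]
green [(np.int32(22), array([369. , 229.6]), array([ 0.5815, -0.0636,  0.118 ])), (np.int32(27), array([332.4, 263. ]), array([0.5159, 0.0083, 0.118 ])), (np.int32(4), array([343. , 276.8]), array([ 0.4894, -0.0118,  0.118 ]))]
lid [0.4635  0.27435 0.015  ] 0.08641278840542069 115.64578784486866
red [ 0.54925 -0.0276   0.118  ] 0.09790122573287831 107.04679288486545
green [ 0.5487  -0.02765  0.118  ] 0.09732918370149829 132.37664627086212
white [ 0.54816546 -0.02852941  0.118     ] 0.09817099074950196 -13.272265640513766
[[-0.     0.321 -0.947]
 [ 0.002 -0.947 -0.321]
 [-1.    -0.002 -0.   ]]
```

Request:
play_rows:
  targets:
    - {"delta_pos":[0.333,0.609,0.08],"delta_rot":[0,0,0.539],"claw":85}
    - {"delta_pos":[0.333,0.609,0.08],"delta_rot":[0,0,0.539],"claw":85}
    - {"delta_pos":[0.333,0.609,0.08],"delta_rot":[0,0,0.539],"claw":85}
    - {"delta_pos":[0.333,0.609,0.08],"delta_rot":[0,0,0.539],"claw":85}
    - {"delta_pos":[0.333,0.609,0.08],"delta_rot":[0,0,0.539],"claw":85}
    - {"delta_pos":[0.333,0.609,0.08],"delta_rot":[0,0,0.539],"claw":85}
    - {"delta_pos":[0.333,0.609,0.08],"delta_rot":[0,0,0.539],"claw":85}
    - {"delta_pos":[0.333,0.609,0.08],"delta_rot":[0,0,0.539],"claw":85}
    - {"delta_pos":[0.333,0.609,0.08],"delta_rot":[0,0,0.539],"claw":85}
    - {"delta_pos":[0.333,0.609,0.08],"delta_rot":[0,0,0.539],"claw":85}
    - {"delta_pos":[0.333,0.609,0.08],"delta_rot":[0,0,0.539],"claw":85}
    - {"delta_pos":[0.333,0.609,0.08],"delta_rot":[0,0,0.539],"claw":85}
    - {"delta_pos":[0.333,0.609,0.08],"delta_rot":[0,0,0.539],"claw":85}
    - {"delta_pos":[0.333,0.609,0.08],"delta_rot":[0,0,0.539],"claw":85}
    - {"delta_pos":[0.333,0.609,0.08],"delta_rot":[0,0,0.539],"claw":85}
    - {"delta_pos":[0.333,0.609,0.08],"delta_rot":[0,0,0.539],"claw":85}
    - {"delta_pos":[0.333,0.609,0.08],"delta_rot":[0,0,0.539],"claw":85}
    - {"delta_pos":[0.333,0.609,0.08],"delta_rot":[0,0,0.539],"claw":85}
    - {"delta_pos":[0.333,0.609,0.08],"delta_rot":[0,0,0.539],"claw":85}
    - {"delta_pos":[0.333,0.609,0.08],"delta_rot":[0,0,0.539],"claw":85}

```text
time: 1.77
eef_pos: [0.5492, -0.0297, 0.3018]
tcp_rot: [0.375, 0.6, -0.377, 0.598]
contact_force: [0.2, 0.9, 0.4]
opening: 0.995
```

Run:
```python
from h import *
c=ctrl.calibration("wrist"); im=ctrl.read_camera("wrist"); cv2.imwrite("pics/w1.png",im); np.save("w1.npy",c)
print(c); s=ctrl.get_state(); print(s["eef_pos"],s["qpos"],s["dq"])
```

```text
{'fx': 413.91346199898277, 'fy': 413.91346199898277, 'cx': 328.1084504175234, 'cy': 235.49708251402504, 'k1': -0.09322547911494755, 'camera_from_world': array([[ 0.90073706,  0.43435143, -0.00340448, -0.48076796],
       [ 0.42015148, -0.86924776,  0.26053993, -0.30931785],
       [ 0.11020656, -0.23610837, -0.96545707,  0.38581022],
       [ 0.        ,  0.        ,  0.        ,  1.        ]])}
[ 0.54904095 -0.03026854  0.30186008] [-2.38882414e-01 -4.01832145e-02  1.79370089e+00 -1.56972813e-03
  1.39126090e+00 -6.87211140e-01] [-0.01724605 -0.00622236  0.00189537  0.00111829  0.00215902 -0.00117799]
```

View pics/w1.png

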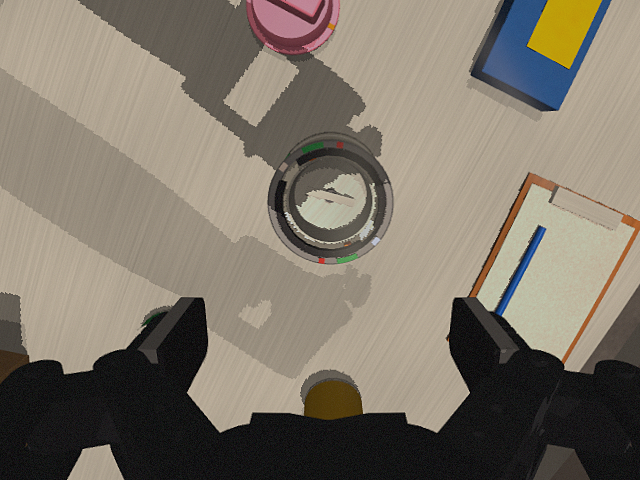

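The grinder is seen at (331,198); greens are at (313,147)/(347,258), reds at (340,145)/(321,261), and white dashes at (376,241)/(284,168).

Run:
```python
from h import *
im=cv2.imread("pics/w1.png"); c=np.load("w1.npy",allow_pickle=True).item()
H,S,V=cv2.split(cv2.cvtColor(im,cv2.COLOR_BGR2HSV))
def comps(m):
    k=np.zeros_like(H);k[130:270,260:400]=m[130:270,260:400]
    n,l,s,ce=cv2.connectedComponentsWithStats(k); return [(s[i,4],ce[i].round(1),onz(c,*ce[i],.118).round(4)) for i in range(1,n) if s[i,4]>=6]
for n,m,off in [("green",(H>45)&(H<85)&(S>100),.59),("red",((H<6)|(H>172))&(S>120)&(V>60),1.04)]:
    s=comps(m); print(n,s); p=s[0][2];q=s[1][2];d=p-q
    print((p+q)/2,np.linalg.norm(d),(np.degrees(np.arctan2(d[1],d[0])+off))%180)
a,b=onz(c,376,241,.118),onz(c,283.5,168,.118);d=a-b;print((a+b)/2,np.linalg.norm(d),np.degrees(np.arctan2(d[1],d[0]))%180)
```

```text
green [(np.int32(117), array([312. , 146.8]), array([0.5155, 0.0095, 0.118 ])), (np.int32(97), array([346.8, 258.5]), array([ 0.5815, -0.0618,  0.118 ]))]
[ 0.5485  -0.02615  0.118  ] 0.09715806708657808 166.5938985794136
red [(np.int32(36), array([339.5, 144.5]), array([0.5343, 0.0206, 0.118 ])), (np.int32(33), array([321.4, 260.4]), array([ 0.5629, -0.0727,  0.118 ]))]
[ 0.5486  -0.02605  0.118  ] 0.0975850910744054 166.62990565258409
[ 0.54936374 -0.02644673  0.118     ] 0.09726781567262144 167.05977323800016
```

Request:
play_rows:
  targets:
    - {"delta_pos":[-0.086,0.304,-0.1],"delta_rot":[0,0,0],"claw":85}
    - {"delta_pos":[-0.086,0.304,-0.1],"delta_rot":[0,0,0],"claw":85}
    - {"delta_pos":[-0.086,0.304,-0.1],"delta_rot":[0,0,0],"claw":85}
    - {"delta_pos":[-0.086,0.304,-0.1],"delta_rot":[0,0,0],"claw":85}
    - {"delta_pos":[-0.086,0.304,-0.1],"delta_rot":[0,0,0],"claw":85}
    - {"delta_pos":[-0.086,0.304,-0.1],"delta_rot":[0,0,0],"claw":85}
    - {"delta_pos":[-0.086,0.304,-0.1],"delta_rot":[0,0,0],"claw":85}
    - {"delta_pos":[-0.086,0.304,-0.1],"delta_rot":[0,0,0],"claw":85}
    - {"delta_pos":[-0.086,0.304,-0.1],"delta_rot":[0,0,0],"claw":85}
    - {"delta_pos":[-0.086,0.304,-0.1],"delta_rot":[0,0,0],"claw":85}
    - {"delta_pos":[-0.086,0.304,-0.1],"delta_rot":[0,0,0],"claw":85}
    - {"delta_pos":[-0.086,0.304,-0.1],"delta_rot":[0,0,0],"claw":85}

```text
time: 2.82
eef_pos: [0.4641, 0.2722, 0.2025]
tcp_rot: [0.376, 0.599, -0.378, 0.598]
contact_force: [-0.0, -0.2, -0.6]
opening: 0.995
```

Run:
```python
from h import *
c=ctrl.calibration("wrist"); im=ctrl.read_camera("wrist"); cv2.imwrite("pics/w2.png",im); np.save("w2.npy",c)
s=ctrl.get_state(); print(s["eef_pos"],s["qpos"])
for z,p in [(.0725,[.4635,.2744,.0725]),(.02,[.4635,.2744,.02])]: print(proj(c,p))
```

```text
[0.46418476 0.27219515 0.2026578 ] [ 3.41659927e-01  3.95342162e-03  1.93230340e+00  1.51650686e-04
  1.20738741e+00 -1.04124421e-01]
(np.float64(329.10481979682964), np.float64(220.73911273982478))
(np.float64(329.09555090495496), np.float64(206.1605909672562))
```

View pics/w2.png

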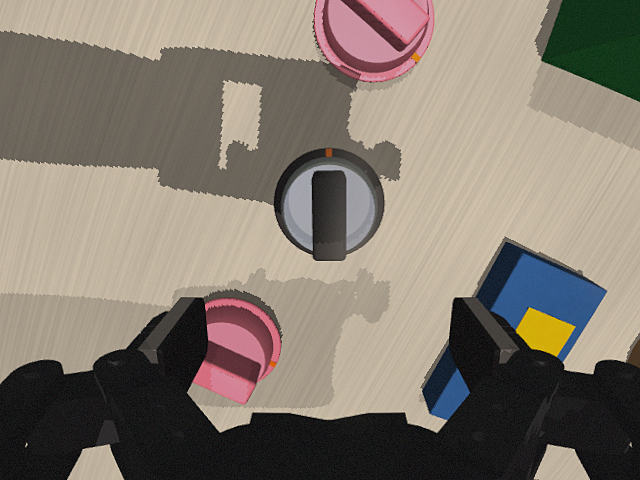

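The black lid is centred at about (329,202) with its bar vertical in the image, so the jaws line up. I'll check its centre from the flange outline and bar ends.

Run:
```python
from h import *
im=cv2.imread("pics/w2.png"); c=np.load("w2.npy",allow_pickle=True).item()
g=cv2.cvtColor(im,cv2.COLOR_BGR2GRAY); hsv=cv2.cvtColor(im,cv2.COLOR_BGR2HSV)
print("col329",[int(x) for x in g[140:270:3,322]]); print("row205",[int(x) for x in g[205,265:395:3]])
L,Rr,T,B=[onz(c,*p,.0145) for p in [(274.5,203),(384.5,203),(329,148.5),(329,256)]]
print("flange",(L+Rr)/2,np.linalg.norm(L-Rr),T)
y=np.array([np.cos(np.radians(115.6)),np.sin(np.radians(115.6)),0])
print("T-46mm along", T-(.046)*y, T+.046*y)
bt=onz(c,329,171,.0725); print("bar far end",bt,bt-.031*y,bt+.031*y)
```

```text
col329 [105, 100, 104, 24, 36, 33, 71, 71, 88, 164, 108, 34, 37, 39, 37, 42, 37, 42, 41, 40, 41, 43, 43, 43, 48, 41, 47, 46, 42, 46, 47, 46, 47, 51, 45, 62, 62, 61, 61, 62, 33, 187, 186, 186]
row205 [189, 192, 196, 5, 23, 36, 91, 145, 164, 164, 165, 165, 166, 165, 165, 173, 24, 38, 40, 47, 39, 54, 51, 57, 63, 68, 68, 123, 158, 161, 159, 160, 159, 160, 162, 140, 150, 98, 72, 68, 176, 186, 179, 183]
flange [0.46309216 0.27601223 0.0145    ] 0.09120506277623618 [0.44356382 0.31591176 0.0145    ]
T-46mm along [0.46343977 0.27442747 0.0145    ] [0.42368788 0.35739606 0.0145    ]
bar far end [0.44861033 0.30536976 0.0725    ] [0.46200499 0.27741295 0.0725    ] [0.43521567 0.33332657 0.0725    ]
```

Request:
play_rows:
  targets:
    - {"delta_pos":[-0.001,0.003,-0.04],"delta_rot":[0,0,0],"claw":60}
    - {"delta_pos":[-0.001,0.003,-0.07],"delta_rot":[0,0,0],"claw":50}
    - {"delta_pos":[-0.001,0.003,-0.1],"delta_rot":[0,0,0],"claw":50}
    - {"delta_pos":[-0.001,0.003,-0.12],"delta_rot":[0,0,0],"claw":50}
    - {"delta_pos":[-0.001,0.003,-0.1305],"delta_rot":[0,0,0],"claw":50}
    - {"delta_pos":[-0.001,0.003,-0.1305],"delta_rot":[0,0,0],"claw":50}
    - {"delta_pos":[-0.001,0.003,-0.1305],"delta_rot":[0,0,0],"claw":50}
  newtons: 60

```text
time: 3.45
eef_pos: [0.4641, 0.2746, 0.0728]
tcp_rot: [0.377, 0.598, -0.378, 0.598]
contact_force: [0.2, 0.8, 0.5]
opening: 0.59
```

Request:
play_rows:
  targets:
    - {"delta_pos":[0,0,0],"delta_rot":[0,0,0],"claw":30}
    - {"delta_pos":[0,0,0],"delta_rot":[0,0,0],"claw":24}
    - {"delta_pos":[0,0,0],"delta_rot":[0,0,0],"claw":10}
    - {"delta_pos":[0,0,0],"delta_rot":[0,0,0],"claw":10}
    - {"delta_pos":[0,0,0],"delta_rot":[0,0,0],"claw":10}
    - {"delta_pos":[0,0,0],"delta_rot":[0,0,0],"claw":10}
  newtons: 70

```text
time: 3.95
eef_pos: [0.4642, 0.2748, 0.0732]
tcp_rot: [0.377, 0.598, -0.378, 0.598]
contact_force: [-0.7, 0.0, -0.2]
opening: 0.116
```

Run:
```python
from h import *
s=ctrl.get_state(); print(s["eef_pos"],s["contact_force"],s["wrist_torque"],s["opening"]*85.4, s["qpos"])
```

```text
[0.46421377 0.27476997 0.07321118] [-0.69127466  0.00152281 -0.20773562] [-0.02732973 -0.01185567 -0.07337313] 9.92870737399527 [ 3.46240875e-01  1.68482463e-01  2.01705470e+00  1.25017264e-04
  9.56757981e-01 -9.83318214e-02]
```

The fingers shut to 10 mm, which is narrower than the 24 mm bar, so I need a look.

Run:
```python
from h import *
c=ctrl.calibration("scene"); im=ctrl.read_camera("scene"); w=ctrl.read_camera("wrist")
u,v=map(int,proj(c,[.464,.275,.06])); print(u,v)
k=cv2.resize(im[v-60:v+60,u-70:u+70],(560,480),interpolation=cv2.INTER_CUBIC)
cv2.imwrite("pics/c3.png",np.hstack([cv2.resize(w[0:480,220:440],(220,480)),k]))
```

```text
410 213
```

View pics/c3.png

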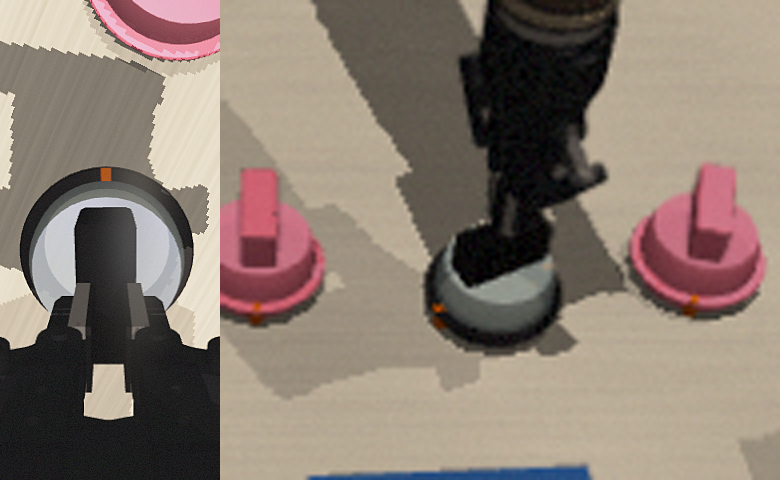

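Request:
play_rows:
  targets:
    - {"delta_pos":[0,0,0],"delta_rot":[0,0,0],"claw":0}
    - {"delta_pos":[0,0,0],"delta_rot":[0,0,0],"claw":0}
    - {"delta_pos":[0,0,0],"delta_rot":[0,0,0],"claw":0}

```text
time: 4.3
eef_pos: [0.464, 0.2747, 0.0728]
tcp_rot: [0.377, 0.598, -0.378, 0.598]
contact_force: [-0.7, -0.1, 1.3]
opening: -0.002
```

Run:
```python
from h import *
s=ctrl.get_state(); print(s["eef_pos"],s["contact_force"],s["wrist_torque"],s["opening"]*85.4)
c=ctrl.calibration("wrist"); T=np.linalg.inv(c["camera_from_world"]); print(T[:3,3])
for p in ([.464,.275,.0725],[.464,.275,.0485]): print(proj(c,p))
y=np.array([np.cos(np.radians(25.6)),np.sin(np.radians(25.6)),0])
for z in(.0725,.05): 
  for k in(-12,12,-5,5): print(z,k,proj(c,np.array([.464,.275,z])+y*k/1e3))
w=ctrl.read_camera("wrist"); cv2.imwrite("pics/w4.png",cv2.resize(w[160:400,220:440],(770,600)*1 if 0 else (550,600)))
```

```text
[0.46399164 0.27469814 0.07282513] [-0.71396108 -0.08458782  1.3287864 ] [-0.06492216 -0.01622036  0.05487878] -0.1607014824679487
[0.43528331 0.33553276 0.22240319]
(np.float64(328.4073363572868), np.float64(300.51929149336337))
(np.float64(328.43794502196255), np.float64(278.48933690165734))
0.0725 -12 (np.float64(297.8747294856187), np.float64(300.54870968184184))
0.0725 12 (np.float64(358.948068388244), np.float64(300.4233422119926))
0.0725 -5 (np.float64(315.679049868268), np.float64(300.5396421328698))
0.0725 5 (np.float64(341.1370353980363), np.float64(300.48739031354216))
0.05 -12 (np.float64(301.4722321265302), np.float64(279.7461375816267))
0.05 12 (np.float64(355.40649001251666), np.float64(279.6301682869441))
0.05 -5 (np.float64(317.1968050523643), np.float64(279.7268401758357))
0.05 5 (np.float64(339.676793548752), np.float64(279.67850691714864))
```

View pics/w4.png

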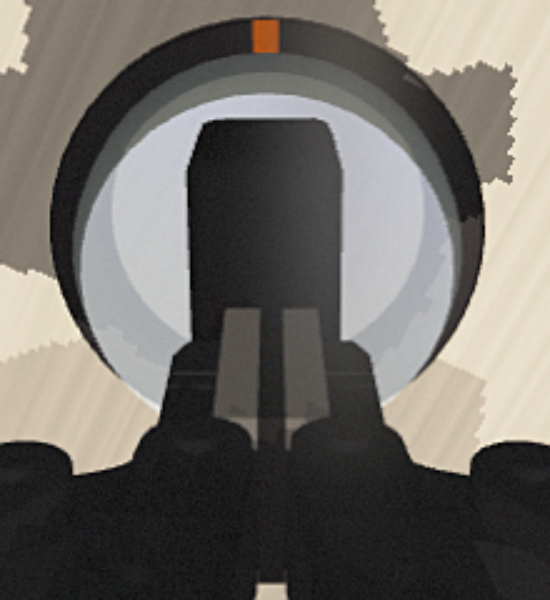

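Run:
```python
from h import *
from scipy.spatial.transform import Rotation as R
print([a for a in dir(ctrl) if a[0]!='_'], getattr(ctrl,"finger_overhang",None))
s=ctrl.get_state(); c=ctrl.calibration("wrist"); M=R.from_quat(s["tcp_rot"]).as_matrix(); p=s["eef_pos"]; print(M.round(3))
f=lambda v:np.round(proj(c,p+M@np.array(v)/1e3),1)
for ax in (-10,0,6,12,25): print(ax,"open inner far/near",f([ax,42.5,11]),f([ax,42.5,-11]),f([ax,-42.5,11]),"shut",f([ax,0,11]),f([ax,0,-11]))
```

```text
['Unreachable', 'calibration', 'finger_overhang', 'get_state', 'read_camera', 'sign_off'] 0.025
[[-0.001  0.903  0.43 ]
 [-0.     0.43  -0.903]
 [-1.    -0.001 -0.   ]]
-10 open inner far/near [440.  338.4] [444.7 284.5] [216.2 338.5] shut [328.1 339.2] [328. 285.]
0 open inner far/near [433.7 326.1] [437.8 274.9] [222.5 326.2] shut [328.1 326.7] [328.  275.2]
6 open inner far/near [430.2 319.4] [434.  269.6] [226.  319.5] shut [328.1 319.9] [328.  269.9]
12 open inner far/near [426.9 313. ] [430.5 264.7] [229.2 313.1] shut [328.1 313.5] [328.  264.9]
25 open inner far/near [420.5 300.6] [423.6 255.1] [235.6 300.7] shut [328.1 301. ] [328.  255.2]
```

The pads project about 30 mm higher than the nominal overhang says. The bar top is at 72.5 mm and the tips look to be just above it, so the fingers shut above the bar. I'll open, go lower in small steps while watching the force, and grip again.

Request:
play_rows:
  targets:
    - {"delta_pos":[0,0,0.01],"delta_rot":[0,0,0],"claw":45}
    - {"delta_pos":[0,0,0.01],"delta_rot":[0,0,0],"claw":45}
    - {"delta_pos":[0,0,0.01],"delta_rot":[0,0,0],"claw":45}
    - {"delta_pos":[0,0,0.01],"delta_rot":[0,0,0],"claw":45}
    - {"delta_pos":[0,0,0],"delta_rot":[0,0,0],"claw":45}
    - {"delta_pos":[0,0,-0.008],"delta_rot":[0,0,0],"claw":45}
    - {"delta_pos":[0,0,-0.016],"delta_rot":[0,0,0],"claw":45}
    - {"delta_pos":[0,0,-0.024],"delta_rot":[0,0,0],"claw":45}
    - {"delta_pos":[0,0,-0.024],"delta_rot":[0,0,0],"claw":45}

```text
time: 5.1
eef_pos: [0.4621, 0.274, 0.0459]
tcp_rot: [0.376, 0.599, -0.379, 0.596]
contact_force: [-0.9, -0.4, -0.3]
opening: 0.525
```

Run:
```python
from h import *
s=ctrl.get_state(); print(s["eef_pos"],s["contact_force"],s["opening"]*85.4)
w=ctrl.read_camera("wrist"); sc=ctrl.read_camera("scene")
k=cv2.resize(sc[163:263,365:455],(432,480),interpolation=cv2.INTER_CUBIC)
cv2.imwrite("pics/w5.png",np.hstack([cv2.resize(w[120:420,220:440],(352,480)),k]))
```

```text
[0.46211402 0.27395592 0.04592921] [-0.85346649 -0.39370638 -0.26332044] 44.803688180869045
```

View pics/w5.png

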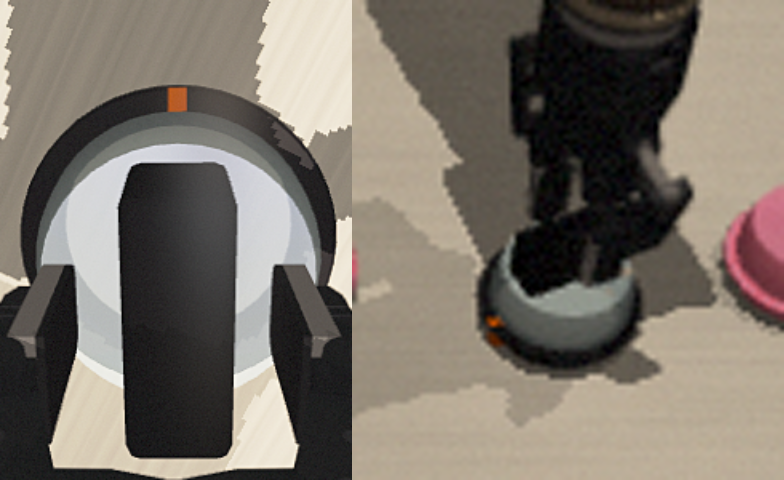

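Request:
play_rows:
  targets:
    - {"delta_pos":[0,0,0],"delta_rot":[0,0,0],"claw":26}
    - {"delta_pos":[0,0,0],"delta_rot":[0,0,0],"claw":18}
    - {"delta_pos":[0,0,0],"delta_rot":[0,0,0],"claw":10}
    - {"delta_pos":[0,0,0],"delta_rot":[0,0,0],"claw":10}
    - {"delta_pos":[0,0,0],"delta_rot":[0,0,0],"claw":10}
  newtons: 70

```text
time: 5.62
eef_pos: [0.4637, 0.2746, 0.0483]
tcp_rot: [0.377, 0.598, -0.378, 0.597]
contact_force: [-0.8, 0.0, 1.6]
opening: 0.26
```

Run:
```python
from h import *
s=ctrl.get_state(); print(s["eef_pos"],s["contact_force"],s["wrist_torque"],s["opening"]*85.4,s["tcp_rot"])
```

```text
[0.46373108 0.27462116 0.0482832 ] [-8.22838463e-01  2.36043874e-04  1.61437974e+00] [-0.02154991  0.01771408  0.04927298] 22.172465686704808 [ 0.37683649  0.59847192 -0.37812449  0.59736713]
```

Request:
play_rows:
  targets:
    - {"delta_pos":[0,0,0.02],"delta_rot":[0,0,0],"claw":10}
    - {"delta_pos":[0,0,0.05],"delta_rot":[0,0,0],"claw":10}
    - {"delta_pos":[0,0,0.08],"delta_rot":[0,0,0],"claw":10}
    - {"delta_pos":[0,0,0.11],"delta_rot":[0,0,0],"claw":10}
    - {"delta_pos":[0,0,0.14],"delta_rot":[0,0,0],"claw":10}
    - {"delta_pos":[0,0,0.16],"delta_rot":[0,0,0],"claw":10}
    - {"delta_pos":[0,0,0.16],"delta_rot":[0,0,0],"claw":10}

```text
time: 6.2
eef_pos: [0.4664, 0.2757, 0.2139]
tcp_rot: [0.38, 0.596, -0.375, 0.6]
contact_force: [1.1, 0.1, -1.8]
opening: 0.261
```

Request:
play_rows:
  targets:
    - {"delta_pos":[0.01,-0.03,0],"delta_rot":[0,0,0.03],"claw":10}
    - {"delta_pos":[0.02,-0.06,0],"delta_rot":[0,0,0.06],"claw":10}
    - {"delta_pos":[0.03,-0.09,0],"delta_rot":[0,0,0.09],"claw":10}
    - {"delta_pos":[0.036,-0.12,0],"delta_rot":[0,0,0.12],"claw":10}
    - {"delta_pos":[0.044,-0.15,0],"delta_rot":[0,0,0.15],"claw":10}
    - {"delta_pos":[0.052,-0.18,0],"delta_rot":[0,0,0.18],"claw":10}
    - {"delta_pos":[0.06,-0.21,0],"delta_rot":[0,0,0.21],"claw":10}
    - {"delta_pos":[0.068,-0.24,0],"delta_rot":[0,0,0.24],"claw":10}
    - {"delta_pos":[0.077,-0.27,0],"delta_rot":[0,0,0.27],"claw":10}
    - {"delta_pos":[0.085,-0.302,0],"delta_rot":[0,0,0.284],"claw":10}
    - {"delta_pos":[0.085,-0.302,0],"delta_rot":[0,0,0.284],"claw":10}
    - {"delta_pos":[0.085,-0.302,0],"delta_rot":[0,0,0.284],"claw":10}
    - {"delta_pos":[0.085,-0.302,0],"delta_rot":[0,0,0.284],"claw":10}

```text
time: 7.28
eef_pos: [0.5504, -0.026, 0.2118]
tcp_rot: [0.086, 0.703, -0.08, 0.702]
contact_force: [0.2, 0.4, -2.0]
opening: 0.261
```

```bash
cat > look.py <<'E'
from h import *
import sys
from scipy.spatial.transform import Rotation as R
n=sys.argv[1]
s=ctrl.get_state(); c=ctrl.calibration("wrist"); w=ctrl.read_camera("wrist"); t=ctrl.read_camera("top")
cv2.imwrite(f"pics/{n}w.png",w); cv2.imwrite(f"pics/{n}t.png",t); np.save(n+".npy",c)
M=R.from_quat(s["tcp_rot"]).as_matrix()
print("pos",s["eef_pos"].round(4),"yaw y",np.degrees(np.arctan2(M[1,1],M[0,1])).round(2),"tilt",M[:,0].round(4),"F",s["contact_force"].round(1),"tq",s["wrist_torque"].round(3),"open",round(s["opening"]*85.4,1),"t",s["time"])
E
python3 look.py a
python3 -c "
import cv2,numpy as np
w=cv2.imread('pics/aw.png');t=cv2.imread('pics/at.png')
cv2.imwrite('pics/a.png',np.hstack([cv2.resize(w,(533,400)),cv2.resize(t[200:300,317:384],(267,400),interpolation=2)]))"
```

```text
pos [ 0.5504 -0.026   0.2118] yaw y 76.53 tilt [-9.0e-04  8.9e-03 -1.0e+00] F [ 0.2  0.4 -2. ] tq [-0.024  0.06   0.013] open 22.3 t 7.2833
```

View pics/a.png

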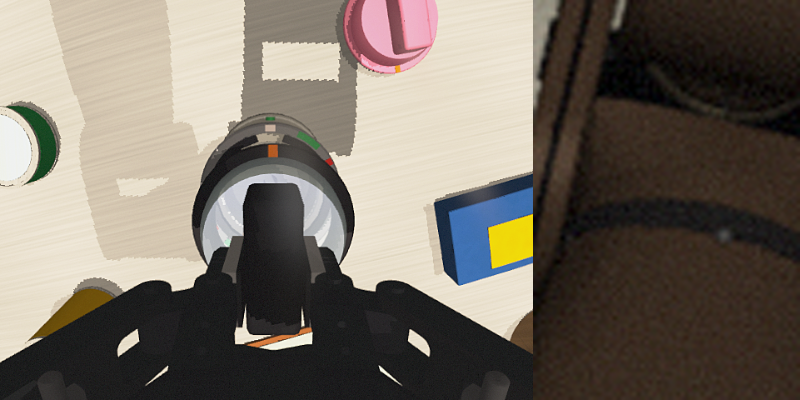

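The lid is held; the far orange mark is at about (328,181) in the wrist picture and the collar's white dash behind it is at about (324,152). I'll measure both.

```bash
cat > meas.py <<'E'
from h import *
import sys
n,zl=sys.argv[1],float(sys.argv[2])
w=cv2.imread(f"pics/{n}w.png"); c=np.load(n+".npy",allow_pickle=True).item()
H,S,V=cv2.split(cv2.cvtColor(w,cv2.COLOR_BGR2HSV))
def comps(m,box,z,a):
    x0,y0,x1,y1=box; k=np.zeros_like(H);k[y0:y1,x0:x1]=m[y0:y1,x0:x1]
    N,l,s,ce=cv2.connectedComponentsWithStats(k)
    return [(int(s[i,4]),ce[i].round(1),onz(c,*ce[i],z).round(4),s[i,:4]) for i in range(1,N) if s[i,4]>=a]
box=(200,110,460,330)
print("orange",comps((H>5)&(H<18)&(S>170)&(V>110),(280,120,380,260),zl+.0165,20))
print("white",comps((S<45)&(V>150),(290,135,360,172),.118,10))
print("green",comps((H>45)&(H<85)&(S>100),box,.118,6))
print("red",comps(((H<6)|(H>172))&(S>120)&(V>60),box,.118,6))
g=w.max(2)
for r in (230,240,250,260): print(r,[int(x) for x in np.where((g[r,200:460]<60))[0][[0,-1]]+200])
E
python3 meas.py a .1635
python3 -c "
import cv2;w=cv2.imread('pics/aw.png');cv2.imwrite('pics/a2.png',cv2.resize(w[120:290,215:445],(800,591),interpolation=2))"
```

```text
orange [(161, array([327.3, 180.7]), array([ 0.5091, -0.0152,  0.18  ]), array([322, 174,  12,  14], dtype=int32))]
white []
green [(29, array([324.3, 142. ]), array([ 0.4949, -0.0131,  0.118 ]), array([320, 141,  10,   3], dtype=int32)), (205, array([370.2, 168. ]), array([0.5156, 0.0095, 0.118 ]), array([357, 158,  27,  22], dtype=int32))]
red [(60, array([395.2, 193.7]), array([0.534 , 0.0208, 0.118 ]), array([390, 189,  11,  10], dtype=int32))]
230 [238, 417]
240 [234, 421]
250 [232, 423]
260 [231, 424]
```

View pics/a2.png

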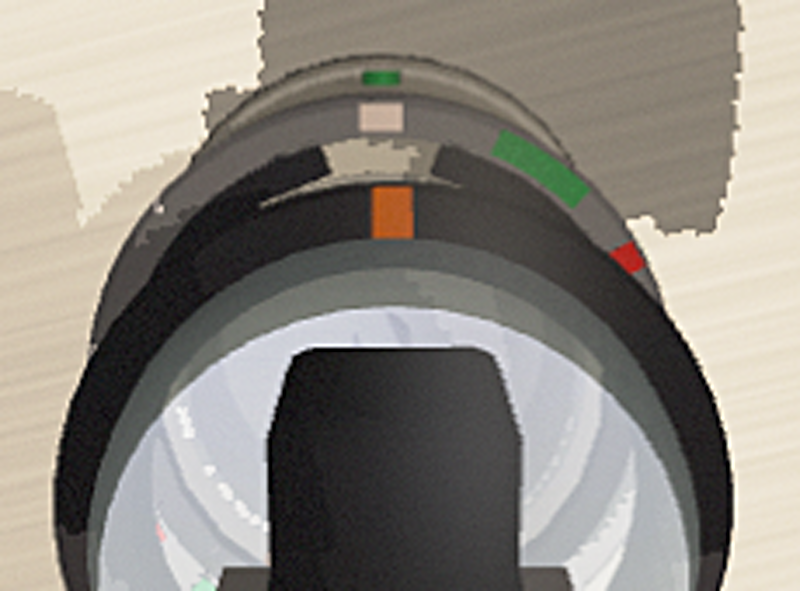

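Run:
```python
from h import *
c=np.load("a.npy",allow_pickle=True).item(); G=np.array([.5486,-.0261])
a=lambda p:np.degrees(np.arctan2(p[1]-G[1],p[0]-G[0]))%360
wd=onz(c,324.5,153.6,.118); print("white",wd,a(wd),np.hypot(*(wd[:2]-G)))
z=.1635+.0145
L,R=onz(c,231,265,z),onz(c,424.5,265,z); print("LR mid",(L+R)/2,np.linalg.norm(L-R))
T=onz(c,327.5,172.6,z); x=np.array([np.cos(np.radians(166.5)),np.sin(np.radians(166.5)),0]); print("from far edge",T-.046*x)
bl,br=onz(c,292,245,.1635+.0725),onz(c,364.8,245,.1635+.0725);print("bar",(bl+br)/2,np.linalg.norm(bl-br))
bf=onz(c,328,219.8,.1635+.0725);print("bar far->c",bf-.031*x)
o=onz(c,327.3,180.7,z); d=lambda C:np.degrees(np.arctan2(o[1]-C[1],o[0]-C[0])); print("lid yaw if centre LR",d((L+R)/2))
```

```text
white [ 0.50131958 -0.01457465  0.118     ] 166.3004301038723 0.0486648957822758
LR mid [ 0.54789075 -0.02420841  0.178     ] 0.09109830229650047
from far edge [ 0.55060006 -0.02506359  0.178     ]
bar [ 0.5217522  -0.01827377  0.236     ] 0.023024851568789636
bar far->c [ 0.54392487 -0.02373652  0.236     ]
lid yaw if centre LR 166.9183101505272
```

Request:
play_rows:
  targets:
    - {"delta_pos":[-0.0017,-0.0012,-0.01],"delta_rot":[-0.0028,0,0],"claw":10}
    - {"delta_pos":[-0.0017,-0.0012,-0.02],"delta_rot":[-0.0028,0,0],"claw":10}
    - {"delta_pos":[-0.0017,-0.0012,-0.03],"delta_rot":[-0.0028,0,0],"claw":10}
    - {"delta_pos":[-0.0017,-0.0012,-0.038],"delta_rot":[-0.0028,0,0],"claw":10}
    - {"delta_pos":[-0.0017,-0.0012,-0.038],"delta_rot":[-0.0028,0,0],"claw":10}
    - {"delta_pos":[-0.0017,-0.0012,-0.038],"delta_rot":[-0.0028,0,0],"claw":10}
    - {"delta_pos":[-0.0017,-0.0012,-0.038],"delta_rot":[-0.0028,0,0],"claw":10}

```text
time: 7.97
eef_pos: [0.5492, -0.0265, 0.1748]
tcp_rot: [0.082, 0.702, -0.082, 0.703]
contact_force: [-0.4, 0.4, -1.5]
opening: 0.264
```

```bash
python3 look.py b
python3 - <<'E'
from h import *
c=np.load("b.npy",allow_pickle=True).item(); w=cv2.imread("pics/bw.png")
for z in [.118]:
    for ang in (166.5,166.5-24.6,166.5-43):
        print(proj(c,[.5486+.0488*np.cos(np.radians(ang)),-.0261+.0488*np.sin(np.radians(ang)),z]))
cv2.imwrite("pics/b2.png",cv2.resize(w[120:290,215:445],(800,591),interpolation=2))
E
```

```text
pos [ 0.5492 -0.0265  0.1748] yaw y 76.65 tilt [ 9.e-04 -5.e-04 -1.e+00] F [-0.4  0.4 -1.5] tq [ 0.025 -0.052  0.033] open 22.6 t 7.9667
(np.float64(326.8249756273462), np.float64(160.03362474922244))
(np.float64(367.72427648894006), np.float64(169.1659444229565))
(np.float64(393.05436672724176), np.float64(186.64900302608237))
```

View pics/b2.png

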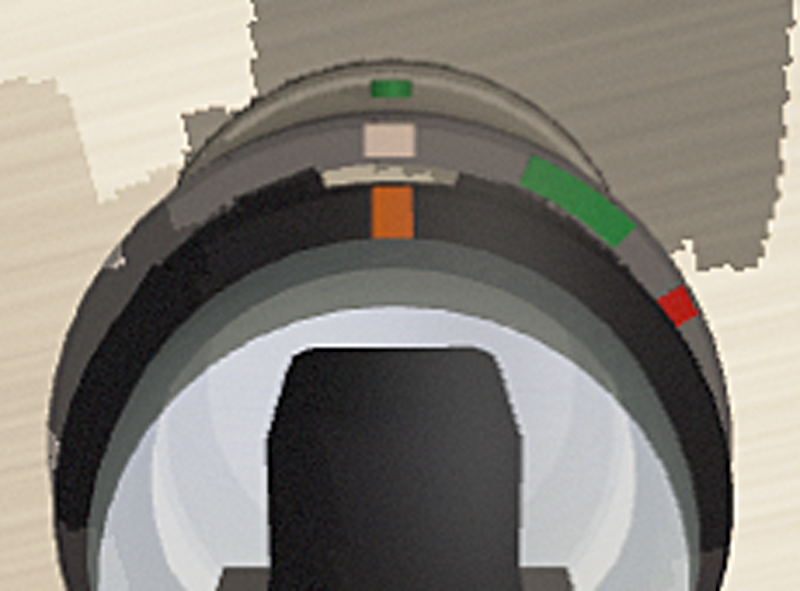

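Marks line up: the white dash is at (390,140) and the orange mark at (392,212) in the crop, so I'm going down.

Request:
play_rows:
  targets:
    - {"delta_pos":[0,0,-0.004],"delta_rot":[0,0,0],"claw":10}
    - {"delta_pos":[0,0,-0.008],"delta_rot":[0,0,0],"claw":10}
    - {"delta_pos":[0,0,-0.012],"delta_rot":[0,0,0],"claw":10}
    - {"delta_pos":[0,0,-0.014],"delta_rot":[0,0,0],"claw":10}
    - {"delta_pos":[0,0,-0.014],"delta_rot":[0,0,0],"claw":10}

```text
time: 8.48
eef_pos: [0.5489, -0.0265, 0.1604]
tcp_rot: [0.082, 0.702, -0.082, 0.702]
contact_force: [-0.2, -0.3, -1.6]
opening: 0.259
```

Request:
play_rows:
  targets:
    - {"delta_pos":[0,0,-0.002],"delta_rot":[0,0,0],"claw":10}
    - {"delta_pos":[0,0,-0.004],"delta_rot":[0,0,0],"claw":10}
    - {"delta_pos":[0,0,-0.006],"delta_rot":[0,0,0],"claw":10}
    - {"delta_pos":[0,0,-0.006],"delta_rot":[0,0,0],"claw":10}
    - {"delta_pos":[0,0,-0.006],"delta_rot":[0,0,0],"claw":10}

```text
time: 8.9
eef_pos: [0.5488, -0.0265, 0.1543]
tcp_rot: [0.082, 0.702, -0.082, 0.702]
contact_force: [-0.3, 0.1, -1.5]
opening: 0.259
```

```bash
python3 look.py d; python3 meas.py d .107 | head -4
```

```text
pos [ 0.5488 -0.0265  0.1543] yaw y 76.63 tilt [ 0.e+00 -2.e-04 -1.e+00] F [-0.3  0.1 -1.5] tq [0.011 0.059 0.037] open 22.1 t 8.9
orange [(167, array([327.4, 180.4]), array([ 0.5073, -0.0159,  0.1235]), array([322, 173,  12,  15], dtype=int32))]
white [(12, array([323.2, 136.9]), array([ 0.4889, -0.0134,  0.118 ]), array([319, 135,   9,   4], dtype=int32)), (11, array([298.3, 142.3]), array([ 0.4886, -0.0247,  0.118 ]), array([294, 141,   9,   3], dtype=int32)), (11, array([348., 147.]), array([ 0.4957, -0.0038,  0.118 ]), array([345, 146,   7,   3], dtype=int32))]
green [(51, array([326.6, 147.6]), array([ 0.4938, -0.0131,  0.118 ]), array([321, 146,  13,   5], dtype=int32)), (373, array([386.4, 183.6]), array([0.5155, 0.0095, 0.118 ]), array([369, 170,  36,  29], dtype=int32))]
red [(116, array([417.6, 217.5]), array([0.5342, 0.0204, 0.118 ]), array([411, 211,  14,  14], dtype=int32)), (85, array([241.5, 315. ]), array([ 0.5628, -0.0729,  0.118 ]), array([236, 310,  12,  12], dtype=int32))]
```

No contact yet, and only the lid's weight shows. I'll keep going down to the seat.

Request:
play_rows:
  targets:
    - {"delta_pos":[0,0,-0.001],"delta_rot":[0,0,0],"claw":10}
    - {"delta_pos":[0,0,-0.002],"delta_rot":[0,0,0],"claw":10}
    - {"delta_pos":[0,0,-0.002],"delta_rot":[0,0,0],"claw":10}
    - {"delta_pos":[0,0,-0.002],"delta_rot":[0,0,0],"claw":10}

```text
time: 9.33
eef_pos: [0.5493, -0.0267, 0.1537]
tcp_rot: [0.082, 0.702, -0.082, 0.703]
contact_force: [-2.6, -0.7, 5.4]
opening: 0.262
```

Request:
play_rows:
  targets:
    - {"delta_pos":[0,0,-0.001],"delta_rot":[0,0,0],"claw":10}
    - {"delta_pos":[0,0,-0.002],"delta_rot":[0,0,0],"claw":10}
    - {"delta_pos":[0,0,-0.002],"delta_rot":[0,0,0],"claw":10}
    - {"delta_pos":[0,0,-0.002],"delta_rot":[0,0,0],"claw":10}

```text
time: 9.67
eef_pos: [0.5494, -0.0267, 0.1536]
tcp_rot: [0.082, 0.702, -0.082, 0.703]
contact_force: [-5.9, 0.4, 9.0]
opening: 0.262
```

Request:
play_rows:
  targets:
    - {"delta_pos":[-0.001,0,-0.0015],"delta_rot":[0,0,0],"claw":10}
    - {"delta_pos":[-0.001,0,-0.0015],"delta_rot":[0,0,0],"claw":10}
    - {"delta_pos":[-0.001,0,-0.0015],"delta_rot":[0,0,0],"claw":10}

```text
time: 9.92
eef_pos: [0.5494, -0.0268, 0.1536]
tcp_rot: [0.082, 0.701, -0.082, 0.704]
contact_force: [-1.3, 0.3, 6.3]
opening: 0.264
```

```bash
python3 look.py e; python3 meas.py e .1055 | head -4
```

```text
pos [ 0.5494 -0.0268  0.1536] yaw y 76.65 tilt [ 3.6e-03 -8.0e-04 -1.0e+00] F [-1.3  0.3  6.3] tq [0.319 0.275 0.027] open 22.5 t 9.9167
orange [(180, array([327.5, 180. ]), array([ 0.5078, -0.0161,  0.122 ]), array([322, 173,  12,  15], dtype=int32))]
white [(10, array([320.4, 135.9]), array([ 0.4888, -0.0148,  0.118 ]), array([316, 135,   9,   2], dtype=int32)), (26, array([303.7, 139.2]), array([ 0.4885, -0.0222,  0.118 ]), array([294, 136,  21,   7], dtype=int32)), (18, array([342.4, 144.3]), array([ 0.4946, -0.0062,  0.118 ]), array([335, 143,  16,   4], dtype=int32)), (12, array([356.5, 148.3]), array([ 0.4977, -0.0006,  0.118 ]), array([353, 147,   7,   4], dtype=int32))]
green [(61, array([327.2, 146. ]), array([ 0.4937, -0.0129,  0.118 ]), array([321, 144,  13,   5], dtype=int32)), (382, array([387.1, 182.5]), array([0.5156, 0.0095, 0.118 ]), array([369, 169,  37,  29], dtype=int32))]
red [(118, array([418.3, 216.6]), array([0.5343, 0.0205, 0.118 ]), array([412, 210,  14,  14], dtype=int32)), (88, array([241.5, 314.1]), array([ 0.5627, -0.0728,  0.118 ]), array([236, 308,  13,  13], dtype=int32))]
```

The lid seated within 0.2 mm of the expected height. Next is the first part of the twist, clockwise to about 0.35 rad.

Request:
play_rows:
  targets:
    - {"delta_pos":[-0.0005,0,-0.001],"delta_rot":[0,0,-0.02],"claw":10}
    - {"delta_pos":[-0.0005,0,-0.001],"delta_rot":[0,0,-0.04],"claw":10}
    - {"delta_pos":[-0.0005,0,-0.001],"delta_rot":[0,0,-0.06],"claw":10}
    - {"delta_pos":[-0.0005,0,-0.001],"delta_rot":[0,0,-0.08],"claw":10}
    - {"delta_pos":[-0.0005,0,-0.001],"delta_rot":[0,0,-0.1],"claw":10}
    - {"delta_pos":[-0.0005,0,-0.001],"delta_rot":[0,0,-0.11],"claw":10}
    - {"delta_pos":[-0.0005,0,-0.001],"delta_rot":[0,0,-0.11],"claw":10}
    - {"delta_pos":[-0.0005,0,-0.001],"delta_rot":[0,0,-0.11],"claw":10}

```text
time: 10.68
eef_pos: [0.5491, -0.0268, 0.1536]
tcp_rot: [0.201, 0.676, -0.202, 0.679]
contact_force: [-3.0, -0.6, 6.0]
opening: 0.262
```

```bash
python3 look.py f; python3 meas.py f .1055 | head -4
```

```text
pos [ 0.5491 -0.0268  0.1536] yaw y 56.87 tilt [ 0.0035 -0.0022 -1.    ] F [-3.  -0.6  6. ] tq [0.191 0.493 0.075] open 22.3 t 10.6833
orange [(180, array([327.5, 180. ]), array([ 0.5132, -0.0029,  0.122 ]), array([322, 173,  12,  15], dtype=int32))]
white []
green [(60, array([298. , 151.8]), array([ 0.4961, -0.0073,  0.118 ]), array([292, 148,  13,   8], dtype=int32)), (379, array([353.6, 168. ]), array([0.5155, 0.0095, 0.118 ]), array([335, 160,  39,  19], dtype=int32))]
red [(116, array([396.5, 189.5]), array([0.5342, 0.0205, 0.118 ]), array([390, 183,  14,  14], dtype=int32))]
```

Request:
play_rows:
  targets:
    - {"delta_pos":[-0.0005,0,-0.001],"delta_rot":[0,0,-0.015],"claw":10}
    - {"delta_pos":[-0.0005,0,-0.001],"delta_rot":[0,0,-0.03],"claw":10}
    - {"delta_pos":[-0.0005,0,-0.001],"delta_rot":[0,0,-0.045],"claw":10}
    - {"delta_pos":[-0.0005,0,-0.001],"delta_rot":[0,0,-0.06],"claw":10}
    - {"delta_pos":[-0.0005,0,-0.001],"delta_rot":[0,0,-0.078],"claw":10}
    - {"delta_pos":[-0.0005,0,-0.001],"delta_rot":[0,0,-0.078],"claw":10}
    - {"delta_pos":[-0.0005,0,-0.001],"delta_rot":[0,0,-0.078],"claw":10}
    - {"delta_pos":[-0.0005,0,-0.001],"delta_rot":[0,0,-0.078],"claw":10}
    - {"delta_pos":[-0.0005,0,-0.001],"delta_rot":[0,0,-0.078],"claw":10}

```text
time: 11.53
eef_pos: [0.5491, -0.0269, 0.1536]
tcp_rot: [0.282, 0.646, -0.283, 0.65]
contact_force: [-3.3, -0.8, 5.4]
opening: 0.262
```

```bash
python3 look.py g; python3 meas.py g .1055 | head -4;python3 - <<'E'
import cv2;w=cv2.imread('pics/gw.png');cv2.imwrite('pics/g2.png',cv2.resize(w[120:290,215:445],(800,591),interpolation=2))
E
```

```text
pos [ 0.5491 -0.0269  0.1536] yaw y 42.86 tilt [ 0.004  -0.0033 -1.    ] F [-3.3 -0.8  5.4] tq [0.143 0.385 0.182] open 22.4 t 11.5333
orange [(174, array([327.3, 180.2]), array([0.5198, 0.0047, 0.122 ]), array([322, 173,  12,  15], dtype=int32))]
white []
green [(54, array([279.4, 161.3]), array([ 0.4988, -0.0039,  0.118 ]), array([274, 157,  12,  10], dtype=int32)), (397, array([327.4, 164.6]), array([0.5155, 0.0094, 0.118 ]), array([308, 159,  40,  12], dtype=int32))]
red [(116, array([375. , 175.1]), array([0.5342, 0.0205, 0.118 ]), array([368, 169,  15,  13], dtype=int32))]
```

View pics/g2.png

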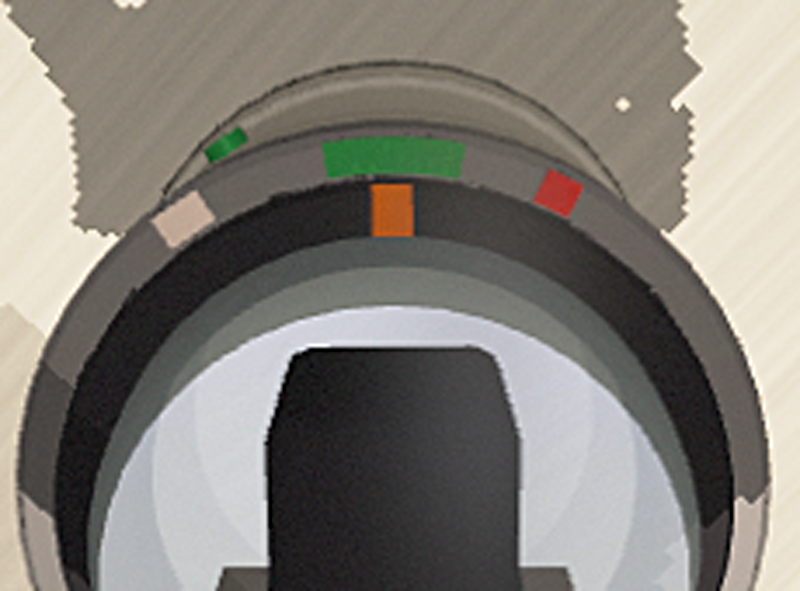

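The orange mark at (392,210) is centred under the green band (323–463), and the spring torque of 0.18 N m is as expected.

```bash
python3 -c "
from plant import ctrl
print(ctrl.sign_off())"
```

```text
the job is handed in; nothing more can be done
None
```

I seated the lid in the collar with its lugs in the notches, twisted it about 0.59 rad clockwise into the pulse band, and handed the job in at about 11.5 s, still gripping it. The sign-off gave no verdict, so this rests on my own checks.

**Last checks**
- **Pulse band:** the orange mark was centred on the green band to within 1 px. The wrist felt 0.18 N m, against about 0.17 N m expected from the spring at 0.29 rad of ring travel. It never came near the lock.
- **Seating:** the tool height was within 0.2 mm of what a fully home lid should give. It was pressing down with about 5 N and tilted about 0.005 rad.
- **Grip:** the fingers closed to 22.4 mm, with the grip set to 70 N. The 24 mm bar stayed fixed in the wrist view during the twist, so it did not slip.

**What went wrong or wasn't checked**
- **First grasp missed:** the fingers shut on nothing, because the tips sat about 30 mm higher than the stated overhang. I went in about 25 mm lower and the second grasp held. I did not find out why the tip position differs.
- **Collar position:** the top and wrist cameras disagreed by about 1.5 mm on the collar centre. I used a value near the wrist camera's.
- **Cans and carton:** I did not measure their positions again at the end. I kept the tool well clear of them.

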